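Swing the bench magnifier over the amber circuit board

ROBOT

A 6-joint arm with a two-finger parallel gripper is mounted at the origin on the work surface. World frame = base frame: x ahead of the robot, y to its left, z up, the work surface at z = 0. Lengths are in m, angles in rad, forces in N, time in s.
With the tool pointing down it reaches from about 0.35 to 1 m from the base axis. Payload 7.1 kg.
Tool frame: the origin (TCP) lies at the very end of the fingers, on their centre line; the grasp point (between the pads) lies 19 mm behind it (grip_point_offset is the distance from the TCP to the grasp point, in m); z points along the fingers, y is the direction in which the jaws open and shut (so a half turn about z gives the same grasp; the last joint's range is limited). The gripper opens to 85 mm and grips with 20 to 120 N. Pads are 22 mm wide; open, the fingers measure 114 mm over their backs; the gripper's body (76 mm by 85 mm) begins 54 mm behind the grasp point. The pads swing forward as they close: fully open they stand 13 mm farther back than shut.
Start: joints at [-0.019, 0.423, 1.63, -0, 1.089, -0.019], TCP at [0.625, 0, 0.21] pointing down, gripper open.
Joint ranges: [-3, 3], [-0.9, 2.11], [0.09, 2.58], [-1.31, 4.45], [0.11, 2.69], [-2.54, 2.54]. Speed limits (rad/s): [2.39, 2.39, 3.01, 3.14, 3.14, 3.14].

INTERFACE

Orientations are given as a rotation vector (axis times angle).
In Python, from workcell import * gives the robot as it stands. Calls block until the motion is done:
- movep(position, orientation): joint-space move of the TCP to a pose.
- movel(position, orientation=None, rate=0.15, threshold=None): straight line of the TCP; orientation=None keeps the orientation; rate is the mean speed in m/s. With threshold (N) it stops when the force on the tool has changed by that much, and returns True; else False.
- move_joints(angles): joint-space move.
- gripper_to(opening, f_grip=None): opening from 0.0 (shut) to 1.0 (fully open); f_grip is the grip in N (None keeps the last); returns when the fingers have stopped.
- wait(seconds).
- ik(position, orientation): joint angles nearest the present ones, or None.
- read_state(): the state.
- get_image(name): name is "scene" or "side" or "wrist"; returns the picture (384x512x3 uint8, red, green, blue); there is no depth.
- get_calibration(name): a dict with "fx", "fy", "cx", "cy" (pixels), "R" (3x3) and "t" (3): a world point X has camera coordinates R X + t; the wrist camera has in their place "mount" (4x4, takes a point from camera to tool coordinates, whose origin is the TCP and whose axes are the flange's). Camera axes: x right, y down, z forward; pixel columns grow to the right and rows downward; lengths in m; the calibration is good to about 2 mm. A picture is of the moment at which its call begins: read the wrist's pose just before it. get_calibration takes no time and is no camera call.
A pose or a line that the arm cannot do raises PlanningError and nothing moves.
- job_done(): hands the job in, once; it reports no verdict.
The state is a dict: "time_s": time; "qpos": joint angles; "qvel": joint speeds; "joint_torque": joint torques, N m; "eef_pos": TCP position; "tcp_rot": TCP orientation; "ft_force": force on the tool from outside, world axes, zero at the start; "wrist_torque": the same for the moment, N m; "gripper_width": opening from 0.0 (shut) to 1.0 (fully open).
Only numpy, scipy, OpenCV 4.12 (cv2) and the standard library are available. Lean on these libraries where they do the work, as an engineer would, in place of code of your own. Each camera call takes 0.05 s, during which the arm holds its last target.

TASK

At the repair bench, the amber circuit board is the next to be examined. Swing the bench magnifier round on its post until its round lens stands centred over the amber board, and let it stay there. Leave both boards where they are.

Things in the scene. Friction and masses are not known exactly. Their poses are not given: they have to be found in the camera images.
- magnifier: Magnifier swing arm: swings level on a grey post, over 80 deg either way; friction-held (1.5 N at knob moves it). Origin: on post axis, 150 mm up, at arm mid-height; z up; arm reaches along -x. Lens (clear, white rim, 128 mm wide, 16 thick) centred at x=-190, y=z=0 mm. Upright red knob, 18 mm dia., on rim's outer end at x=-262, y=0, from z=6 to 52: pinch from above or push. Post and hub top: z=24.
- amber_board: Amber (orange) circuit board with an arc of black keys, 84 x 56 mm, level in a low grey holder, 90 x 64 mm, loose on the bench (about 0.6 kg). Origin: middle of the holder's underside; z up, x along the long side; top of parts 48 mm above it. Its middle is 170 to 210 mm from the post axis, under the arc the lens sweeps, left or right of the lens's start.
- green_board: Green circuit board with chips in an equal holder (90 x 64 mm, 50 mm high), under the lens's arc on the other side. Origin: middle of the holder's underside; z up, x along the long side. Not wanted now: leave it where it is.

How it is judged:
At the end, for the whole second after the job is handed in: The lens stands over the amber board: the board's middle lies within 36 mm sideways of the arm's centre line (10 to 12 degrees of swing) and 150 to 230 mm out from the post, and the arm is at rest (under 0.05 rad/s) (y of amber_board in the frame of magnifier between -0.036 and 0.036 m and x of amber_board in the frame of magnifier between -0.23 and -0.15 m and angular speed of magnifier below 0.05 rad/s); the robot touches nothing.
It fails at once if the amber board is moved more than 20 mm (distance of amber_board from where it was at the start of the episode above 0.02 m).
It fails at once if the green board is moved more than 20 mm (distance of green_board from where it was at the start of the episode above 0.02 m).
It also fails if it takes over 32 s, if anything falls off the work surface, if the arm or the gripper's body presses on something with over 40 N, if the wrist force passes 120 N, or if a joint passes its speed limit or range.

## Working session

There is one attempt and no reset: what is moved stays moved. The work goes in short steps, each a Python script; the robot and the scene stay as the last script left them, time stands still between calls to the robot, and variables do not carry over. Pictures are saved under pics/ and viewed, and the job is handed in when it is done.

```bash
mkdir -p pics; python3 - <<'E'
from workcell import *
import cv2
for n in ["scene","side","wrist"]:
    cv2.imwrite(f"pics/{n}0.png",get_image(n)[:,:,::-1])
    c=get_calibration(n); print(n,c)
s=read_state();print(s["time_s"],s["tcp_rot"],s["eef_pos"])
E
```

```text
scene {'fx': 414.87352154415186, 'fy': 414.87352154415186, 'cx': 254.10481094876764, 'cy': 195.64992682332058, 'R': array([[-0.70419389,  0.70997291,  0.00703069],
       [ 0.51244807,  0.51508091, -0.68708706],
       [-0.49143458, -0.48023965, -0.72654108]]), 't': array([ 0.45900977, -0.24899152,  1.05821261])}
side {'fx': 387.81948191692, 'fy': 387.81948191692, 'cx': 257.98203329829613, 'cy': 189.4242898295892, 'R': array([[-0.709104  , -0.70506808, -0.00710824],
       [-0.39933253,  0.40988609, -0.82007739],
       [ 0.58112395, -0.5786816 , -0.57220849]]), 't': array([0.47210488, 0.36089978, 0.42708263])}
wrist {'fx': 274.6958155845175, 'fy': 274.6958155845175, 'cx': 251.0563223967802, 'cy': 192.79466393230675, 'mount': array([[-4.51718218e-04, -9.60152570e-01, -2.79476008e-01,
         7.22355123e-02],
       [ 9.99999736e-01, -5.92608390e-04,  4.19629472e-04,
         7.30294148e-04],
       [-5.68528143e-04, -2.79475745e-01,  9.60152584e-01,
        -1.63674426e-01],
       [ 0.00000000e+00,  0.00000000e+00,  0.00000000e+00,
         1.00000000e+00]])}
0.15 [-2.22085613e+00 -2.22085777e+00  1.26013943e-03] [6.24577847e-01 3.12710228e-05 2.09649340e-01]
```

```bash
cd pics; python3 -c "
import cv2,numpy as np
cv2.imwrite('m0.png',cv2.resize(np.hstack([cv2.imread('scene0.png'),cv2.imread('side0.png')]),(800,300)))"
```

```text
(no output)
```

View pics/scene0.png

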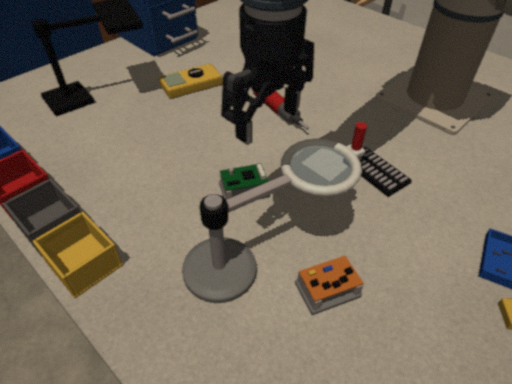

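View pics/side0.png

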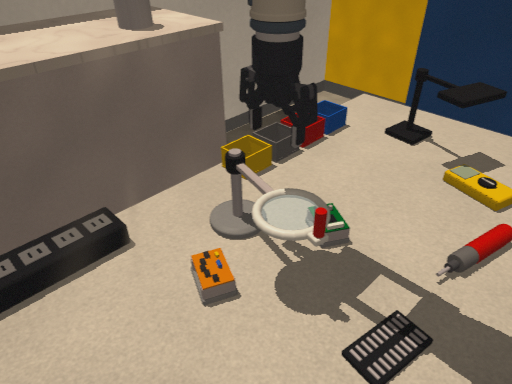

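View pics/wrist0.png

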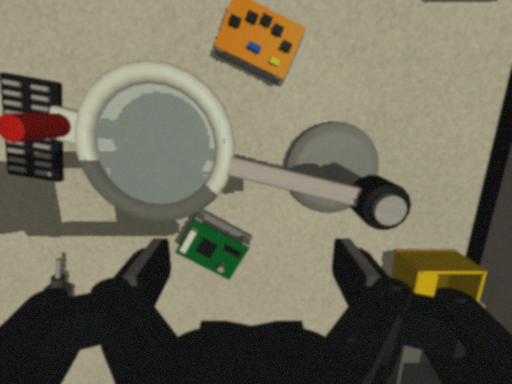

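The scene view shows the hub at about (213,203), the red knob at (359,135) and the amber board at (330,282). In the side view they are at (235,160), (320,222) and (212,268). The wrist view shows the knob at (30,127), the amber board at (260,38) and the hub top at (391,210). Next I'll triangulate them.

```bash
cat > h.py <<'E'
from workcell import *
import cv2,numpy as np
from scipy.spatial.transform import Rotation as Ro
def ray(n,uv,st=None):
    c=get_calibration(n); d=np.array([(uv[0]-c['cx'])/c['fx'],(uv[1]-c['cy'])/c['fy'],1])
    if n=='wrist':
        T=np.eye(4);T[:3,:3]=Ro.from_rotvec(st['tcp_rot']).as_matrix();T[:3,3]=st['eef_pos'];T=T@c['mount']
        return T[:3,3],T[:3,:3]@d
    return -c['R'].T@c['t'],c['R'].T@d
def plane(o,d,z): return o+d*(z-o[2])/d[2]
def tri(rs):
    A=0;b=0
    for o,d in rs:
        d=d/np.linalg.norm(d);P=np.eye(3)-np.outer(d,d);A=A+P;b=b+P@o
    return np.linalg.solve(A,b)
def mask(im,kind):
    h=cv2.cvtColor(im,cv2.COLOR_RGB2HSV)
    if kind=='amber': return cv2.inRange(h,(6,150,110),(16,255,255))
    m=cv2.inRange(h,(0,170,70),(4,255,255))|cv2.inRange(h,(174,170,70),(180,255,255)); return m
def blobs(im,kind,amin=60):
    m=cv2.morphologyEx(mask(im,kind),cv2.MORPH_CLOSE,np.ones((7,7)) if kind=='amber' else np.ones((3,3)))
    cs=cv2.findContours(m,cv2.RETR_EXTERNAL,cv2.CHAIN_APPROX_NONE)[0]
    return [(cv2.contourArea(c),cv2.minAreaRect(c)) for c in cs if cv2.contourArea(c)>amin]
E
python3 - <<'E'
from h import *
st=read_state()
for n in ["scene","side","wrist"]:
    im=cv2.imread(f"pics/{n}0.png")[:,:,::-1].copy()
    for k in ["amber","red"]:
        for a,r in blobs(im,k):
            print(n,k,a,np.round(r[0],1),np.round(r[1],1),[np.round(plane(*ray(n,r[0],st),z),3) for z in ((.046,) if k=='amber' else (.179,))])
print("hub",[np.round(plane(*ray(n,p,st),.174),3) for n,p in (("scene",(213,200)),("side",(235,155)),("wrist",(391,210)))])
E
cd pics; python3 -c "
import cv2,numpy as np
a=cv2.imread('scene0.png')[185:305,165:285];b=cv2.imread('side0.png')[135:255,190:310]
cv2.imwrite('c0.png',np.hstack([cv2.resize(x,(400,400),interpolation=2) for x in(a,b)]))"
```

```text
scene amber 1581.5 [330.8 277.4] [33.1 55.8] [array([0.639, 0.153, 0.046])]
scene red 899.5 [ 13.7 173.9] [39.9 54.4] [array([ 0.905, -0.239,  0.179])]
scene red 222.0 [358.9 135.3] [10.4 26.9] [array([0.476, 0.061, 0.179])]
scene red 178.0 [274.   99.8] [16.1 14.1] [array([ 0.5  , -0.103,  0.179])]
side amber 1067.5 [212.2 267.5] [36.1 34.1] [array([0.626, 0.153, 0.046])]
side red 780.5 [491.2 240.5] [21.1 48.9] [array([ 0.285, -0.073,  0.179])]
side red 282.0 [319.7 222.1] [11.2 30.2] [array([0.477, 0.059, 0.179])]
side red 348.0 [313.4 131.9] [18.5 33. ] [array([ 0.666, -0.166,  0.179])]
wrist amber 2696.5 [252.7  32.3] [71.1 60.6] [array([0.627, 0.154, 0.046])]
wrist red 1452.5 [ 33.9 126.7] [26.5 68.4] [array([0.476, 0.063, 0.179])]
hub [array([ 0.733, -0.002,  0.174]), array([0.719, 0.007, 0.174]), array([0.733, 0.   , 0.174])]
```

View pics/c0.png

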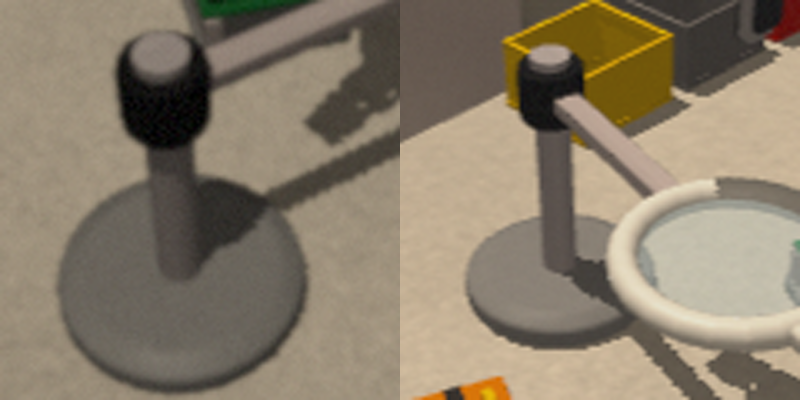

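```bash
python3 - <<'E'
from h import *
st=read_state()
rs=[ray("scene",(213.6,202)),ray("side",(235,152.5)),ray("wrist",(391,210),st)]
print("hub",np.round(tri(rs),3))
am=[ray("scene",(330,280)),ray("side",(213,267)),ray("wrist",(259.5,38),st)]
print("amber",np.round(tri(am),3),[np.round(plane(*r,.044)[:2],3) for r in am])
kn=tri([ray("scene",(358.9,135.3)),ray("side",(319.7,222.1)),ray("wrist",(33.9,126.7),st)]);print(kn)
hub=np.array([.731,0.0]);k=np.array([.4765,.061])
th=np.arctan2(*(k-hub)[::-1]);print(np.degrees(th),np.linalg.norm(k-hub))
def rot(phi): # jaw axis at angle phi
    y=np.array([np.cos(phi),np.sin(phi),0]);z=np.array([0,0,-1.]);x=np.cross(y,z)
    return Ro.from_matrix(np.array([x,y,z]).T).as_rotvec()
for f in (0,np.pi):
  for t in (th,np.radians(122.5)):
    p=hub+.262*np.array([np.cos(t),np.sin(t)])
    q=ik([*p,.17],rot(t-np.pi/2+f)); print(f,None if q is None else np.round(q,2))
E
```

```text
hub [ 0.732 -0.002  0.171]
amber [0.635 0.149 0.035] [array([0.642, 0.154]), array([0.627, 0.15 ]), array([0.634, 0.149])]
[0.47683941 0.06189301 0.18034859]
166.521297492133 0.2617083300164517
0 [ 0.1   0.27  1.98  0.    0.9  -1.23]
0 [ 0.34  0.48  1.65 -0.    1.02 -0.23]
3.141592653589793 [0.1  0.27 1.98 0.   0.9  1.91]
3.141592653589793 None
```

```bash
cat >> h.py <<'E'
hub=np.array([.7315,-.001])
def rot(phi):
    y=np.array([np.cos(phi),np.sin(phi),0]);z=np.array([0,0,-1.]);x=np.cross(y,z)
    return Ro.from_matrix(np.array([x,y,z]).T).as_rotvec()
E
python3 - <<'E'
from h import *
k=np.array([.4768,.0615]);t=np.arctan2(*(k-hub)[::-1])
s=read_state()
movel([.6,0,.28],rate=.2)
movep([*k,.26],rot(t-np.pi/2))
print(movel([*k,.17],rate=.08,threshold=8))
gripper_to(0.0,25)
s=read_state();print(s["time_s"],s["eef_pos"],s["gripper_width"],s["ft_force"])
cv2.imwrite("pics/s1.png",np.hstack([get_image("scene"),get_image("side")])[:,:,::-1])
E
python3 -c "
import cv2;cv2.imwrite('pics/s1b.png',cv2.resize(cv2.imread('pics/s1.png'),(800,300)))"
```

```text
False
3.675 [0.47687619 0.06153505 0.17018329] 0.1940487641205634 [-1.22137289 -0.03325354  3.53233463]
```

View pics/s1b.png

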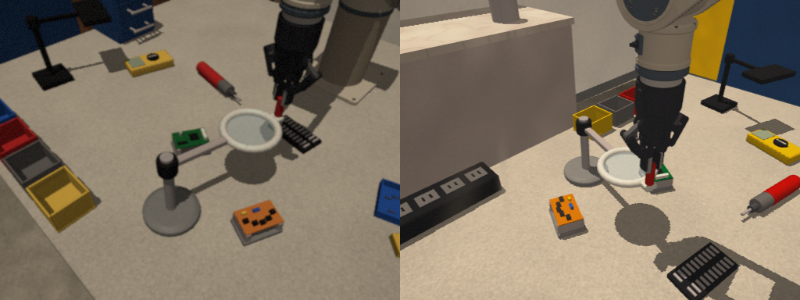

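The picture shows the knob held between the fingers, and the opening of about 17 mm matches the knob. Now I'll swing it along the arc.

```bash
python3 - <<'E'
from h import *
s=read_state();d=np.array(s["eef_pos"][:2])-hub
t0=np.arctan2(d[1],d[0]);r=np.linalg.norm(d);t1=np.radians(122.5)
for t in np.linspace(t0,t1,9)[1:]:
    p=hub+r*np.array([np.cos(t),np.sin(t)])
    movel([*p,.170],rot(t-np.pi/2),rate=.08)
    s=read_state();print(round(s["time_s"],2),np.round(s["ft_force"],1),round(s["gripper_width"],3))
    if np.linalg.norm(s["ft_force"])>50: print("stop");break
wait(.3)
cv2.imwrite("pics/s2.png",cv2.resize(np.hstack([get_image("scene"),get_image("side")])[:,:,::-1],(800,300)))
E
```

```text
4.24 [-1.4  1.5  4.2] 0.191
4.7 [-1.8  2.8  5.4] 0.191
5.16 [-2.1  3.1  5.7] 0.191
5.62 [-1.6  3.9  5.4] 0.194
6.08 [-2.4  3.7  5.7] 0.198
6.53 [-1.4  3.2  5.9] 0.189
6.99 [-1.   4.5  6.4] 0.2
7.45 [-0.3  4.   5.5] 0.192
```

View pics/s2.png

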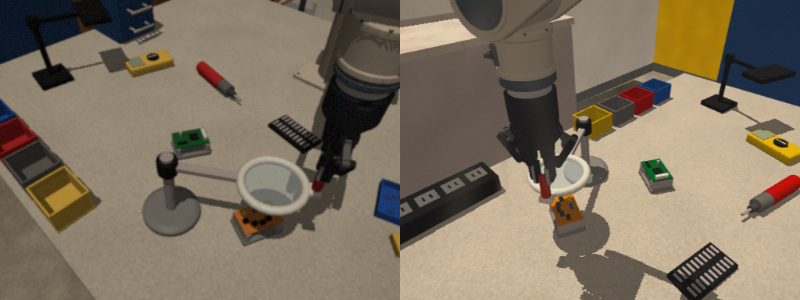

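The lens followed the knob and now stands over the amber board. I'll release, lift clear and check.

```bash
python3 - <<'E'
from h import *
gripper_to(0.8)
p=np.array(read_state()["eef_pos"]);movel([p[0],p[1],.26],rate=.12)
movel([.45,0.05,.40],rate=.25)
wait(.3)
st=read_state();print(st["time_s"],np.round(st["ft_force"],1))
I={n:get_image(n) for n in ("scene","side")}
for n in I:
    for k in ("red","amber"):
        for a,r in blobs(I[n],k): print(n,k,a,np.round(r[0],1),np.round(plane(*ray(n,r[0]),.179 if k=='red' else .046),3))
cv2.imwrite("pics/s3.png",cv2.resize(np.hstack([I["scene"],I["side"]])[:,:,::-1],(800,300)))
cv2.imwrite("pics/w3.png",get_image("wrist")[:,:,::-1])
E
```

```text
10.7833 [-1.1 -0.1 -0.4]
scene red 302.5 [409.3 229.4] [0.591 0.219 0.179]
scene red 632.0 [ 13.  173.5] [ 0.905 -0.241  0.179]
scene red 404.0 [267.4  93.3] [ 0.493 -0.126  0.179]
scene amber 270.5 [311.5 285.7] [0.671 0.141 0.046]
side red 779.5 [491.2 240.5] [ 0.285 -0.073  0.179]
side red 261.5 [184.4 237.7] [0.592 0.219 0.179]
side red 833.0 [305.5 125.5] [ 0.697 -0.178  0.179]
side amber 103.5 [206.2 254.3] [0.659 0.14  0.046]
```

View pics/s3.png

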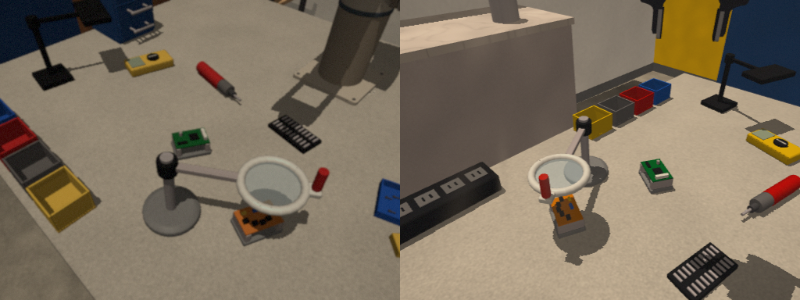

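View pics/w3.png

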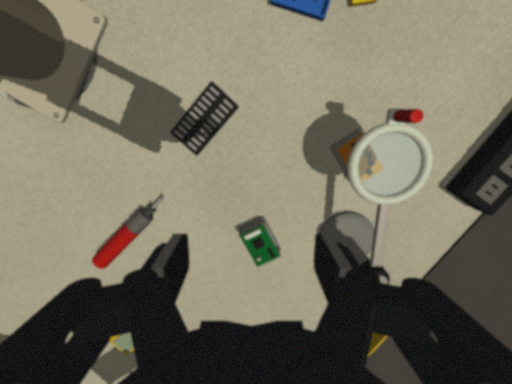

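```bash
python3 - <<'E'
from h import *
k=np.array([.5915,.219])-hub;u=k/np.linalg.norm(k)
for a in ([.634,.151],[.627,.153],[.642,.154]):
    a=np.array(a)-hub;print(-a@u,a[0]*u[1]-a[1]*u[0])
job_done()
E
```

```text
-0.18058190662411336 -0.0006519202405202845
-0.1860273580449297 -0.005483799670258721
-0.1788178871497644 0.007707998137916075
the job is handed in; nothing more can be done
```

The magnifier's lens now stands over the amber board, and I've handed the job in. I pinched the red knob from above, swung the arm about 44° around the post, let go and lifted clear.

- **Alignment:** After release I located the knob again in both fixed cameras, and the two agreed to about 1 mm. It puts the board's middle about 1 mm off the arm's centre line and 181 mm out from the post. My separate board estimates differ by up to 15 mm. They still give at most 8 mm sideways (limit 36) and 179 to 186 mm out (limits 150 to 230).
- **Board position:** The board position comes from the pictures taken before the swing, because the lens hides most of the board now. The closing colour checks on the amber board caught only the visible part, so I didn't use them.
- **Boards left alone:** In the pictures neither board appears to have moved, and the robot didn't go near them. I didn't measure either board again after the swing.
- **Forces and time:** The force readings during the swing stayed under about 8 N. The job took about 11 s, and at the end the gripper was clear of everything.
- **Arm at rest:** I didn't measure the magnifier's speed, but it was still where I had placed it about 3 s after I let go.

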